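Level the nail-tip curing stand

TASK

The gel on the sample nail tips only sets evenly if their stand is level. Turn the stand's two foot screws by their purple cross-bars, as far as each needs, until the bubbles of both vials lie between their black lines; do not lean hard on the platform, and leave the pot, the bottle and the buffer block alone.

Things in the scene. Friction and masses are not known exactly. Their poses are not given: they have to be found in the camera images.
- screw_a_head (a point): Centre of foot screw A's cross-bar, on the screw's vertical axis, 78 mm above the table; it does not rise or sink. A level purple round bar, 10 mm thick, 100 mm end to end, runs through a steel hub 22 mm across, 18 mm high. Bar heading is random and not reported: look or feel for it. Turning clockwise from above raises the platform here and moves bubble A 6 mm per rad along the platform's -x.
- screw_b_head (a point): Centre of foot screw B's cross-bar, built like screw A's. Turning clockwise from above raises the platform here and moves bubble B 6 mm per rad along the platform's +y. For both screws counter-clockwise does the opposite; each moves its own bubble only, starts at most 3.2 rad from level, stops hard 4.4 rad either side of level, and stays where left.
- base: Dark steel base of the stand, 210 x 210 x 12 mm, fixed on the table; origin at the middle of its underside. In its frame screw A stands at x, y = (-65, -65) mm, screw B at (65, 65), the ball pivot at (65, -65). A bar can be pushed round near its end with shut fingers, all the way round: about 3 N at 35 mm from the axis; nothing else on the stand is as high.
- platform: Aluminium platform, 200 x 200 x 8 mm, upper face about 42 mm above the table, 36 mm below the middle of the bars; x and y along its edges and as the base's, z up. Origin at its pivot on the underside, 65 mm along +x and 65 mm along -y from its middle. A strip with five false nail tips, 9 mm high, is fixed on it.
- gel_pot_mid (a point): Middle of a loose black gel pot, 40 mm across, 36 mm high, standing beside the stand; leave alone.
- polish_mid (a point): Middle of a loose red polish bottle with black cap, 32 mm across, 70 mm high, standing beside the stand; leave alone.
- buffer_mid (a point): Middle of a loose pink buffer block, 95 x 26 x 26 mm, lying beside the stand; leave alone.
- vial_a (a point): Centre of vial A's face, about 54 mm above the table; axes as the platform's. Straight vial along the platform's x, black housing 84 x 22 mm, 10 mm high, fixed on the platform 30 mm along +x, 85 mm along -y from its middle; green face with two black lines 22 mm apart (inner edges), halfway between them its centre. It shows the tilt set by screw A.
- bubble_a_mid (a point): Middle of the pale bubble in vial A, 16 mm long, 8 mm wide; slides along the vial to the higher side at once as the tilt changes, and lies on the vial's centre when level.
- vial_b (a point): Centre of vial B's face, about 54 mm above the table; axes as the platform's. Straight vial along the platform's y, black housing 84 x 22 mm, 10 mm high, fixed on the platform 85 mm along +x, 30 mm along -y from its middle; green face with two black lines 22 mm apart (inner edges), halfway between them its centre. It shows the tilt set by screw B.
- bubble_b_mid (a point): Middle of the pale bubble in vial B, 16 mm long, 8 mm wide; slides along the vial to the higher side at once as the tilt changes, and lies on the vial's centre when level.

How it is judged (in metres and radians):
At the end, for the whole second after the job is handed in: In each of the two vials the bubble's middle rests within 3.2 mm of the vial's centre (between the lines), and the platform is at rest (horizontal distance between bubble_a_mid and vial_a below 0.0032 m and horizontal distance between bubble_b_mid and vial_b below 0.0032 m and linear speed of platform below 0.01 m/s and angular speed of platform below 0.02 rad/s); the robot touches nothing.
It fails at once if The platform is leaned on with more than 25 N (contact force between the arm and platform above 25 N).
It fails at once if The gel pot, the bottle or the buffer block is moved more than 15 mm (distance of any of gel_pot_mid, polish_mid, buffer_mid from where it was at the start of the episode above 0.015 m).
It also fails if it takes over 72 s, if anything falls off the work surface, if the arm or the gripper's body presses on something with over 40 N, if the wrist force passes 120 N, or if a joint passes its speed limit or range.

ROBOT

A 6-joint arm with a two-finger parallel gripper is mounted at the origin on the work surface. World frame = base frame: x ahead of the robot, y to its left, z up, the work surface at z = 0. Lengths are in m, angles in degrees, forces in N, time in s.
With the tool pointing down it reaches from about 0.25 to 0.725 m from the base axis. Payload 9.7 kg.
Tool frame: the origin (TCP) lies at the very end of the fingers, on their centre line; the grasp point (between the pads) lies 19 mm behind it; z points along the fingers, y is the direction in which the jaws open and shut (so a half turn about z gives the same grasp; the last joint's range is limited). The gripper opens to 85 mm and grips with 20 to 120 N. Pads are 22 mm wide; open, the fingers measure 114 mm over their backs; the gripper's body (76 mm by 85 mm) begins 54 mm behind the grasp point. The pads swing forward as they close: fully open they stand 13 mm farther back than shut.
Start: joints at [70.531, 4.979, 10.078, 95.1, 0, 90], TCP at [0.183, 0.519, 0.231] pointing down, gripper open.
Joint ranges: [-179.16, 179.16], [-48.56, 103.87], [-65.8, 70.77], [-126.05, 130.52], [-82.76, 87.17], [-180, 180]. Speed limits (degrees/s): [127.2, 127.2, 147.25, 180, 180, 180].

INTERFACE

Orientations are given as [roll, pitch, yaw] about the fixed x, y, z axes, in that order (R = Rz(yaw) Ry(pitch) Rx(roll)).
In Python, from workcell import bot gives the robot as it stands. The module is installed in compiled form; this text tells all that it offers.
- The arm moves only by the tool step_arm, never from a script. Its arguments are lists of equal length, an entry for each row: "dr": the turn, a rotation vector about the tool's x, y, z in rad, a list of three; "xyz": the shift along the tool's x, y, z in units of 40 mm (1.0 is 40 mm), a list of three; "gripper": the opening, from 0 (shut) to 1 (fully open). In form: {"dr": [[wx, wy, wz], ...], "xyz": [[x, y, z], ...], "gripper": [gripper, ...]}. A call has exactly 8 rows; each row is the pose to reach, as a shift and turn from the pose commanded when the call began, along the tool's axes at that moment; what a row does not reach only later rows make up. A row lasts 1/10 s, in which the tool goes at most 50 mm and 8.59 degrees, less where a joint would pass 70% of its speed; a pose out of reach is approached as far as the arm can. A call with a gripper value outside its range is refused whole. The fingers move at their own pace and stop on an object; "squeeze" is the grip in N (left out, the last holds). Time passes only in rows, so rows that repeat a pose let the fingers close, or fill a call up. It gives the time, the measured TCP pose, the force and the opening at its end, in the units of the state.
- bot.get_obs(): the state, without advancing time (a new reading comes with each control period).
- bot.camera(name): name is "scene" or "top" or "wrist"; returns a dict with "image" (400x640x3 uint8, red, green, blue), "camera_matrix" (3x3 intrinsics, pixels), "R" (3x3) and "t" (3): a world point X has camera coordinates R X + t. Camera axes: x right, y down, z forward; pixel columns grow to the right and rows downward; lengths in m; the calibration is good to about 2 mm. The wrist camera is an equidistant fisheye: a pixel r from the principal point sees the ray r / f radians off the axis. A picture is of the moment at which its call begins. There is no depth.
- bot.job_done(): hands the job in, once; it reports no verdict.
Trained networks look in a picture, given as the dict that the camera call returned (one of the last four; its "shot" number tells which), for a name from the list of things; names that differ only in an ending like _2 or _b are one class to them, and where a whole thing is asked for, a point or a joint stands for the part that bears it (a point fixed in the world has none). Each returns a list of dicts, best first, with "p" (0 to 1); they miss things now and then, are a little off and sometimes report something else, mostly with a low value. They report only what shows in the picture. A call takes as long as a camera call.
- bot.regions_of(picture, thing): "region" (400x640 bool, what is visible of it) and "box" ([centre column, centre row, width, height] in pixels, round what is visible of it).
The state is a dict: "time": time; "q": joint angles; "qd": joint speeds; "joint_efforts": joint torques, N m; "ee_pos": TCP position; "tcp_rot": TCP orientation; "wrist_force": force on the tool from outside, world axes, zero at the start; "torque": the same for the moment, N m; "opening": finger opening in m.
Only numpy, scipy, OpenCV 4.12 (cv2) and the standard library are available. Lean on these libraries where they do the work, as an engineer would, in place of code of your own. Each camera call takes 0.05 s, during which the arm holds its last target.

## Working session

There is one attempt and no reset: what is moved stays moved. The work goes in short steps, Python scripts to look and compute and a tool call to move; the robot and the scene stay as the last step left them, time stands still between calls to the robot, and variables do not carry over. Pictures are saved under pics/ and viewed, and the job is handed in when it is done.

Besides the shell and the picture viewer there is one more tool, called as a command line: name --argument value ..., lists and objects as JSON in quotes. step_arm: Moves the arm, as the interface text tells. Its arguments: {"type":"object","properties":{"dr":{"type":"array"},"xyz":{"type":"array"},"gripper":{"type":"array"},"squeeze":{"type":"number"}},"required":["dr","xyz","gripper"]}

```bash
mkdir -p pics; python3 - <<'E'
from workcell import bot
import cv2,pickle
o=bot.get_obs();print(o)
d={}
for n in["scene","top","wrist"]:
    c=bot.camera(n);d[n]=c;cv2.imwrite(f"pics/{n}0.png",c["image"][:,:,::-1])
    print(n,c["camera_matrix"].tolist(),c["R"].tolist(),c["t"].tolist())
    for t in ["screw_a_head","base","vial_a","bubble_a_mid","gel_pot_mid","polish_mid","buffer_mid"]:
        print(t,[(round(r["p"],2),[round(float(x),1) for x in r["box"]]) for r in bot.regions_of(c,t)][:4])
pickle.dump(d,open("p0.pkl","wb"))
E
```

```text
{'time': 0.0, 'q': array([7.05314654e+01, 5.01213081e+00, 1.00328491e+01, 9.50991340e+01,
       1.14575052e-03, 9.00011083e+01]), 'qd': array([ 0.04348628,  0.03396648,  0.00086991,  0.00295109, -0.05417266,
       -0.0239388 ]), 'joint_efforts': array([-2.09537211e-03, -5.20403731e+01,  4.64792204e+01,  1.69716740e-02,
       -1.19624356e-04,  2.12589651e-05]), 'ee_pos': array([0.18322542, 0.51833417, 0.2305588 ]), 'tcp_rot': array([-1.79921584e+02, -1.14423266e-03,  1.60530356e+02]), 'wrist_force': array([ 0.03402996,  0.25757335, -0.50895369]), 'torque': array([-0.00543895, -0.01597565, -0.01510115]), 'opening': 0.08527357033649041}
scene [[391.85602765537925, 0.0, 325.77256418979374], [0.0, 391.85602765537925, 207.19086927198595], [0.0, 0.0, 1.0]] [[-0.8462435307267917, 0.5327268483817081, -0.008601843775962762], [0.4077519832801154, 0.6371586806968883, -0.6540390934368778], [-0.34294344553320416, -0.5569837705228882, -0.7564118405603663]] [0.522813615252247, -0.22253911368219717, 1.0971969218912396]
screw_a_head [(0.66, [364.8, 226.4, 123.9, 107.6]), (0.46, [366.4, 226.8, 116.9
[... 1029 characters left out ...]
olish_mid [(0.74, [315.5, 149.8, 29.7, 30.5])]
buffer_mid [(0.81, [314.3, 151.1, 35.8, 31.0])]
wrist [[309.70691628693146, 0.0, 317.49691704660665], [0.0, 309.70691628693146, 204.13809453973235], [0.0, 0.0, 1.0]] [[0.3330082013811675, 0.9429236169133977, 0.000768426858039722], [0.8971094023486332, -0.3170789219971139, 0.30766162816124243], [0.29034506717104436, -0.10176448246861224, -0.951495523939728]] [-0.5490723021526742, -0.04069499629480808, 0.3786860282125492]
screw_a_head [(0.61, [171.8, 387.4, 48.3, 22.6])]
base [(0.75, [175.5, 386.9, 51.8, 22.5])]
vial_a [(0.73, [172.1, 393.9, 41.9, 12.3]), (0.68, [169.7, 396.9, 41.2, 6.3])]
bubble_a_mid []
gel_pot_mid []
polish_mid []
buffer_mid []
```

```bash
python3 - <<'E'
import cv2
a=cv2.imread("pics/top0.png")[120:300,210:400];cv2.imwrite("pics/topc.png",cv2.resize(a,None,fx=3.3,fy=3.3,interpolation=2)[:600])
a=cv2.imread("pics/scene0.png")[130:310,250:450];cv2.imwrite("pics/scc.png",cv2.resize(a,None,fx=3.3,fy=3.3,interpolation=2)[:600])
E
```

```text
(no output)
```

View pics/topc.png

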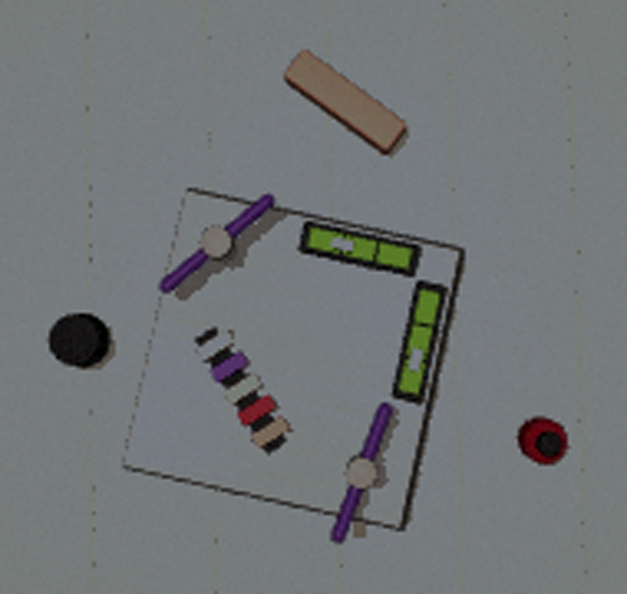

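View pics/scc.png

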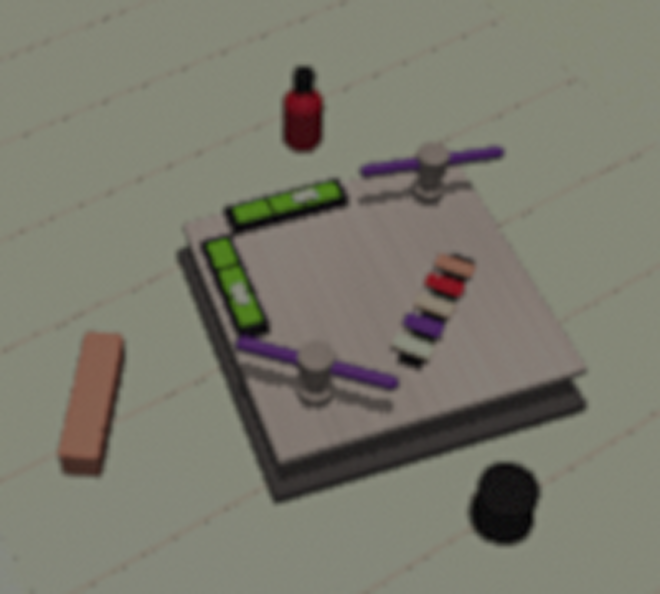

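```bash
cat > h.py <<'E'
import numpy as np,cv2,pickle
def ray(c,u,v):
    K=c["camera_matrix"];R=c["R"];t=c["t"]
    d=np.array([(u-K[0,2])/K[0,0],(v-K[1,2])/K[1,1],1.])
    if c.get("fish"):
        x=d[:2];th=np.linalg.norm(x);d=np.array([*(x/th*np.sin(th)),np.cos(th)])
    return -R.T@t,R.T@d
def up(c,u,v,z):
    o,d=ray(c,u,v);return (o+d*(z-o[2])/d[2])[:2]
def proj(c,X):
    p=c["R"]@np.array(X)+c["t"]
    x=p[:2]/p[2]
    if c.get("fish"):
        r=np.linalg.norm(p[:2]);x=p[:2]/r*np.arctan2(r,p[2])
    K=c["camera_matrix"];return np.array([K[0,0]*x[0]+K[0,2],K[1,1]*x[1]+K[1,2]])
def comps(mask,mn):
    n,l,s,ce=cv2.connectedComponentsWithStats(mask.astype(np.uint8))
    return [(np.argwhere(l==i)[:,::-1],s[i]) for i in range(1,n) if s[i][4]>=mn]
E
python3 - <<'E'
from h import *
d=pickle.load(open("p0.pkl","rb"))
for n in["top","scene"]:
    c=d[n];hsv=cv2.cvtColor(c["image"],cv2.COLOR_RGB2HSV)
    H,S,V=hsv[...,0],hsv[...,1],hsv[...,2]
    pm=(H>120)&(H<150)&(S>90)
    gm=(H>30)&(H<60)&(S>110)
    pm[:120]=0
    for nm,m,mn,z in[("purple",pm,12,.078),("green",gm,20,.054)]:
        for p,s in comps(m,mn):
            W=np.array([up(c,*q,z) for q in p])
            mu=W.mean(0);w,v=np.linalg.eigh(np.cov((W-mu).T));a=v[:,1]
            pr=(W-mu)@a
            print(n,nm,len(p),s[:4],mu.round(4),"ang",np.degrees(np.arctan2(a[1],a[0])).round(1),"mid",(mu+a*(pr.max()+pr.min())/2).round(4),"len",np.ptp(pr).round(4))
E
```

```text
top purple 68 [278 179  15  13] [0.6631 0.0905] ang 128.9 mid [0.6636 0.0898] len 0.0387
top purple 66 [259 196  14  13] [0.626  0.1362] ang 129.0 mid [0.626  0.1362] len 0.0369
top purple 54 [274 227  11   9] [0.56   0.1066] ang 121.7 mid [0.5603 0.1062] len 0.0235
top purple 76 [319 242  10  17] [0.5142 0.0069] ang 157.5 mid [0.5146 0.0068] len 0.0389
top purple 72 [311 267   9  17] [0.4601 0.0287] ang 157.4 mid [0.4593 0.0291] len 0.0374
top purple 76 [ 37 393  17   7] [0.2063 0.6254] ang 95.7 mid [0.206  0.6287] len 0.0358
top green 194 [303 189  32  13] [0.6407 0.0144] ang 76.3 mid [0.6411 0.016 ] len 0.073
top green 130 [333 208  11  21] [ 0.5882 -0.0275] ang 165.5 mid [ 0.5873 -0.0273] len 0.0473
top green 58 [331 229   8  11] [ 0.5491 -0.0178] ang 165.6 mid [ 0.5498 -0.018 ] len 0.0216
scene purple 38 [386 175  16   5] [0.4589 0.03  ] ang 160.8 mid [0.4591 0.0299] len 0.0353
scene purple 46 [360 178  17   5] [0.5132 0.0084] ang 159.4 mid [0.5133 0.0084] len 0.0367
scene purple 110 [155 190  39  29] [ 0.894 -0.153] ang 108.9 mid [ 0.8948 -0.1554] len 0.1267
scene purple 58 [373 225  11   7] [0.5741 0.126 ] ang 125.1 mid [0.5745 0.1255] len 0.0212
scene purple 73 [322 231  18   9] [0.664  0.0896] ang 124.0 mid [0.6631 0.091 ] len 0.0362
scene purple 71 [350 240  20   8] [0.6266 0.1362] ang 129.0 mid [0.6266 0.1362] len 0.0375
scene green 170 [320 185  34  13] [ 0.5787 -0.0202] ang 166.1 mid [ 0.5761 -0.0196] len 0.0755
scene green 194 [312 202  18  28] [0.6427 0.0185] ang 76.1 mid [0.6428 0.0191] len 0.0757
```

```bash
python3 - <<'E'
from h import *
d=pickle.load(open("p0.pkl","rb"))
th=np.radians(-13.9);x=np.array([np.cos(th),np.sin(th)]);y=np.array([-x[1],x[0]])
mid=np.array([.5657,.0656])
for n in["top","scene"]:
    c=d[n];im=cv2.cvtColor(c["image"],cv2.COLOR_RGB2HSV).astype(int)
    for nm,vc,ax,o in[("A",mid+.03*x-.085*y,x,y),("B",mid+.085*x-.03*y,y,x)]:
        print(n,nm,vc.round(4))
        s=np.arange(-40,41,2)/1000
        P=np.array([proj(c,[*(vc+ax*k),.054]) for k in s],np.float32)
        for off in(-2e-3,0,2e-3):
            P=np.array([proj(c,[*(vc+ax*k+o*off),.054]) for k in s],np.float32)
            r=cv2.remap(c["image"],P[None,:,0],P[None,:,1],cv2.INTER_LINEAR)[0].astype(int)
            print("  ",[f"{int(k*1000)}:{p[0]}/{p[2]}" for k,p in zip(s,r) if p[2]>60 or p[1]<90])
E
```

```text
top A [ 0.5744 -0.0241]
   ['-40:25/22', '-38:20/17', '-36:39/21', '-20:97/87', '-18:116/127', '-16:116/127', '-14:115/122', '-12:116/124', '-10:118/129', '-8:118/128', '-6:115/122', '12:39/19', '14:61/27', '36:56/26', '38:29/20', '40:21/18']
   ['-40:30/25', '-38:22/22', '-36:47/27', '-20:95/79', '-18:120/132', '-16:120/131', '-14:119/131', '-12:119/132', '-10:120/132', '-8:120/132', '-6:113/114', '12:24/15', '38:25/18', '40:22/20']
   ['-40:19/20', '-38:24/21', '-36:56/29', '-20:96/81', '-18:119/131', '-16:118/128', '-14:116/120', '-12:112/119', '-10:114/121', '-8:118/130', '-6:110/111', '-4:96/69', '12:38/18', '36:57/27', '38:24/21', '40:25/22']
top B [0.641  0.0161]
   ['-40:29/27', '-38:23/21', '-36:52/27', '-12:49/21', '4:94/64', '6:115/125', '8:118/131', '10:118/131', '12:108/115', '14:107/113', '16:113/123', '18:115/123', '20:107/95', '36:50/26', '38:31/23', '40:33/31']
   ['-40:28/27', '-38:25/20', '-36:44/24', '-14:60/25', '-12:51/23', '6:117/129', '8:120/133', '10:119/132', '12:118/131', '14:118/130', '16:118/131', '18:119/128', '20:111/94', '36:52/28', '38:29/23', '40:28/
[... 814 characters left out ...]
'-8:125/116', '-6:115/104', '-4:92/71', '38:37/19', '40:25/19']
scene B [0.641  0.0161]
   ['-40:123/108', '-38:101/89', '-36:75/62', '-34:57/36', '-10:53/23', '4:95/67', '6:111/93', '8:121/108', '10:127/115', '12:128/116', '14:124/113', '16:124/113', '18:126/116', '20:119/108', '22:104/87', '40:39/22']
   ['-40:125/110', '-38:108/96', '-36:76/64', '-34:60/39', '4:93/64', '6:113/94', '8:126/113', '10:134/123', '12:135/125', '14:134/124', '16:134/124', '18:135/125', '20:123/113', '22:105/89', '40:39/23']
   ['-40:123/109', '-38:103/92', '-36:71/62', '-34:60/39', '6:106/86', '8:120/107', '10:128/116', '12:130/118', '14:127/117', '16:128/117', '18:127/115', '20:117/102', '22:99/78', '40:39/20']
```

step_arm --dr '[[0,0,0],[0,0,0],[0,0,0],[0,0,0],[0,0,0],[0,0,0],[0,0,0],[0,0,0]]' --xyz '[[-1.0,-0.4,0],[-2.1,-0.84,0],[-3.2,-1.28,0],[-4.3,-1.72,0],[-5.4,-2.16,0],[-6.5,-2.6,0],[-7.6,-3.04,0],[-8.7,-3.48,0]]' --gripper '[0.6,0.6,0.6,0.6,0.6,0.6,0.6,0.6]'

```text
time: 2.0
ee_pos: [0.4662, 0.2698, 0.2315]
tcp_rot: [180.0, 0.0, 160.5]
wrist_force: [1.1, 1.4, 0.0]
opening: 0.0512
```

step_arm --dr '[[0,0,0],[0,0,0],[0,0,0],[0,0,0],[0,0,0],[0,0,0],[0,0,0],[0,0,0]]' --xyz '[[-1.1,-0.44,0],[-2.2,-0.88,0],[-3.3,-1.32,0],[-4.4,-1.76,0],[-5.55,-2.22,0],[-5.55,-2.22,0],[-5.55,-2.22,0],[-5.55,-2.22,0]]' --gripper '[0.6,0.6,0.6,0.6,0.6,0.6,0.6,0.6]'

```text
time: 2.8
ee_pos: [0.6443, 0.1141, 0.2314]
tcp_rot: [180.0, -0.0, 160.6]
wrist_force: [0.2, -0.4, -0.3]
opening: 0.0515
```

```bash
cat > look.py <<'E'
from workcell import bot
from h import *
import sys
o=bot.get_obs()
for k in("time","q","ee_pos","tcp_rot","wrist_force","opening"):print(k,np.round(o[k],4))
tgt=np.array([float(a) for a in sys.argv[2:5]])
yaw=np.radians(o["tcp_rot"][2]);w=tgt-o["ee_pos"]
print("tool units to target",(w[0]*np.cos(yaw)+w[1]*np.sin(yaw))/.04,(w[0]*np.sin(yaw)-w[1]*np.cos(yaw))/.04,-w[2]/.04)
c=bot.camera("wrist");cv2.imwrite(f"pics/w{sys.argv[1]}.png",c["image"][:,:,::-1])
pickle.dump(c,open("w.pkl","wb"))
E
python3 look.py 1 .6446 .1133 .062
```

```text
time 2.8
q [1.00385e+01 2.02384e+01 2.80845e+01 9.78506e+01 1.14000e-02 2.94875e+01]
ee_pos [0.6443 0.1141 0.2314]
tcp_rot [ 1.799922e+02 -9.500000e-03  1.605510e+02]
wrist_force [ 0.237  -0.3949 -0.2772]
opening 0.0515
tool units to target -0.014292627986896582 -0.01636153403191988 4.236210137834807
```

View pics/w1.png

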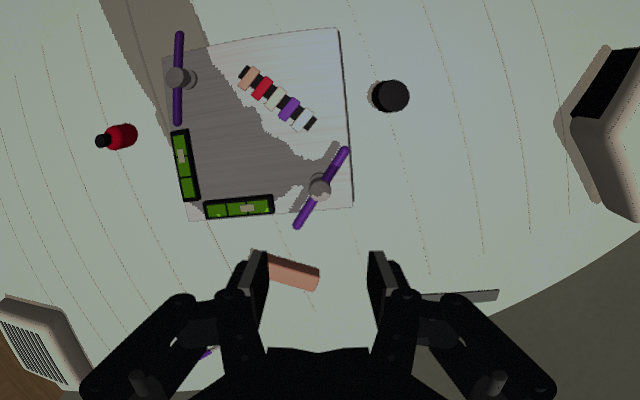

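step_arm --dr '[[0,0,0],[0,0,0],[0,0,0],[0,0,0],[0,0,0],[0,0,0],[0,0,0],[0,0,0]]' --xyz '[[0,0,0.8],[0,0,1.6],[0,0,2.4],[0,0,3.2],[0,0,3.7],[0,0,4.0],[0,0,4.2],[0,0,4.2]]' --gripper '[0.6,0.6,0.6,0.6,0.6,0.6,0.6,0.6]'

```text
time: 3.65
ee_pos: [0.6444, 0.1141, 0.0633]
tcp_rot: [-180.0, -0.0, 160.6]
wrist_force: [-0.5, -0.4, 0.4]
opening: 0.0511
```

step_arm --dr '[[0,0,-0.1],[0,0,-0.2],[0,0,-0.3],[0,0,-0.4],[0,0,-0.5],[0,0,-0.6],[0,0,-0.7],[0,0,-0.8]]' --xyz '[[0,0,0],[0,0,0],[0,0,0],[0,0,0],[0,0,0],[0,0,0],[0,0,0],[0,0,0]]' --gripper '[0.6,0.6,0.6,0.6,0.6,0.6,0.6,0.6]'

```text
time: 4.45
ee_pos: [0.6462, 0.1143, 0.0654]
tcp_rot: [-180.0, 0.2, -153.4]
wrist_force: [3.8, 2.8, -1.2]
opening: 0.0512
```

```bash
python3 look.py 2 .6446 .1133 .062
```

```text
time 4.45
q [ 1.00171e+01  1.91915e+01  8.35710e+00  7.89253e+01  2.54000e-02
 -1.66003e+01]
ee_pos [0.6462 0.1143 0.0654]
tcp_rot [-179.9557    0.2375 -153.3824]
wrist_force [ 3.7882  2.8259 -1.184 ]
opening 0.0512
tool units to target 0.04687884196161665 -0.0036843556433439066 0.08483587402162984
```

View pics/w2.png

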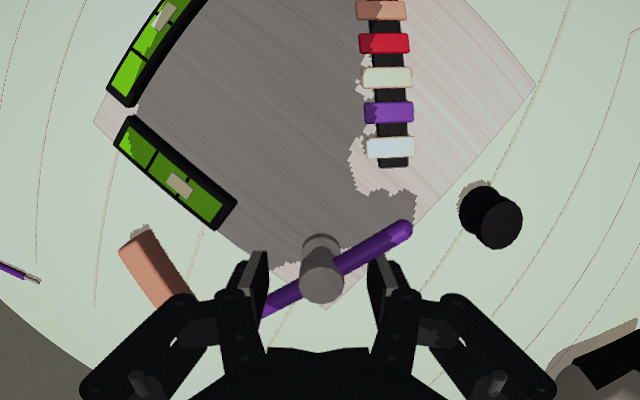

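step_arm --dr '[[0,0,-0.12],[0,0,-0.24],[0,0,-0.36],[0,0,-0.48],[0,0,-0.6],[0,0,-0.72],[0,0,-0.84],[0,0,-0.96]]' --xyz '[[0,0,0],[0,0,0],[0,0,0],[0,0,0],[0,0,0],[0,0,0],[0,0,0],[0,0,0]]' --gripper '[0.6,0.6,0.6,0.6,0.6,0.6,0.6,0.6]'

```text
time: 5.3
ee_pos: [0.6455, 0.1146, 0.0649]
tcp_rot: [-179.9, 0.1, -98.4]
wrist_force: [-0.2, 4.2, -0.4]
opening: 0.0508
```

step_arm --dr '[[0,0,-0.1],[0,0,-0.2],[0,0,-0.3],[0,0,-0.4],[0,0,-0.5],[0,0,-0.6],[0,0,-0.6],[0,0,-0.6]]' --xyz '[[0,0,0],[0,0,0],[0,0,0],[0,0,0],[0,0,0],[0,0,0],[0,0,0],[0,0,0]]' --gripper '[0.6,0.6,0.6,0.6,0.6,0.6,0.6,0.6]'

```text
time: 6.1
ee_pos: [0.6449, 0.1138, 0.0642]
tcp_rot: [-179.9, -0.0, -64.5]
wrist_force: [-1.5, 1.1, 1.4]
opening: 0.0511
```

```bash
cat > bub.py <<'E'
from workcell import bot
from h import *
import sys
th=np.radians(-13.9);x=np.array([np.cos(th),np.sin(th)]);y=np.array([-x[1],x[0]])
mid=np.array([.5657,.0656])
for n in sys.argv[2:]:
    c=bot.camera(n);c["fish"]=n=="wrist"
    cv2.imwrite(f"pics/{n}{sys.argv[1]}.png",c["image"][:,:,::-1])
    for nm,vc,ax,o in[("A",mid+.03*x-.085*y,x,y),("B",mid+.085*x-.03*y,y,x)]:
        # rectify vial: rows across, cols along, 0.5mm
        G=[[proj(c,[*(vc+ax*k+o*j),.054]) for k in np.arange(-50,50,.5)/1000] for j in np.arange(-15,15,.5)/1000]
        G=np.array(G,np.float32);r=cv2.remap(c["image"],G[...,0],G[...,1],cv2.INTER_LINEAR)
        cv2.imwrite(f"pics/{n}{sys.argv[1]}{nm}.png",cv2.resize(r[:,:,::-1],None,fx=3,fy=3))
        r=r[20:40].astype(int);hs=cv2.cvtColor(r.astype(np.uint8),cv2.COLOR_RGB2HSV)
        gr=(hs[...,1]>110)&(hs[...,2]>50);pa=(hs[...,1]<90)&(hs[...,2]>65)
        k=np.arange(-50,50,.5)
        g=k[gr.mean(0)>.5];b=k[(pa.mean(0)>.35)&(np.abs(k)<36)]
        if len(g)and len(b):print(n,nm,"green",g.min(),g.max(),"bubble",b.min(),b.max(),"rel",(b.min()+b.max()-g.min()-g.max())/2)
        else:print(n,nm,len(g),len(b))
E
python3 look.py 3 .6446 .1133 .062;python3 bub.py 3 top scene wrist
```

```text
time 6.1
q [ 1.000370e+01  1.922040e+01  8.259200e+00  7.898500e+01 -2.000000e-04
 -1.055273e+02]
ee_pos [0.6449 0.1138 0.0642]
tcp_rot [-1.799482e+02 -1.460000e-02 -6.446910e+01]
wrist_force [-1.4668  1.0665  1.4204]
opening 0.0511
tool units to target 0.006728415117223168 0.012737905512793173 0.05445662524667383
top A green -35.5 37.0 bubble -19.5 -5.5 rel -13.25
top B green -36.0 35.5 bubble -6.0 8.5 rel 1.5
scene A 27 0
scene B green -34.0 39.0 bubble -35.5 11.5 rel -14.5
wrist A green -33.5 38.0 bubble -19.0 -3.5 rel -13.5
wrist B green -33.5 37.5 bubble -5.0 10.5 rel 0.75
```

View pics/w3.png

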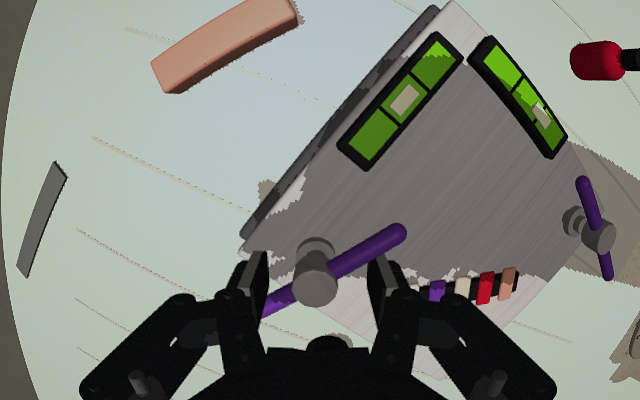

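```bash
python3 - <<'E'
import cv2,numpy as np
print(0)
cv2.imwrite("pics/v3.png",np.vstack([cv2.imread(f"pics/{n}3{a}.png") for n in("top","scene","wrist")for a in "AB"])[::2,::1])
E
```

```text
0
```

View pics/v3.png

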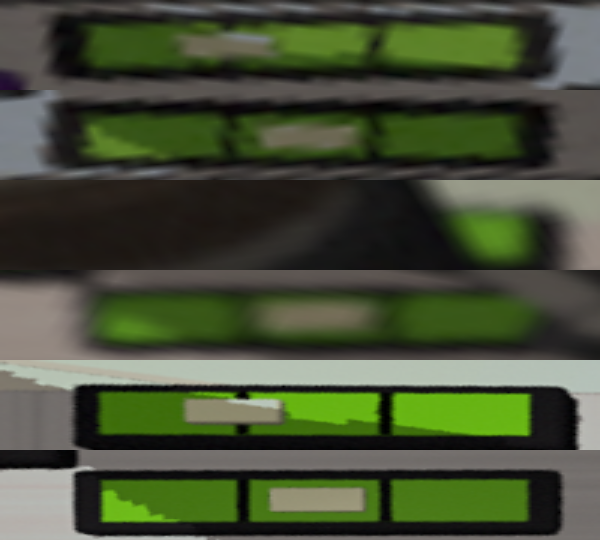

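step_arm --dr '[[0,0,-0.05],[0,0,-0.1],[0,0,-0.1],[0,0,0.0],[0,0,0.1],[0,0,0.2],[0,0,0.2],[0,0,0.2]]' --xyz '[[0,0,0],[0,0,0],[0,0,0],[0,0,0],[0,0,0],[0,0,0],[0,0,0],[0,0,0]]' --gripper '[0.6,0.6,0.6,0.6,0.6,0.6,0.6,0.6]'

```text
time: 7.1
ee_pos: [0.6448, 0.1135, 0.0632]
tcp_rot: [180.0, -0.0, -75.6]
wrist_force: [0.0, 0.1, -0.2]
opening: 0.0515
```

step_arm --dr '[[0,0,0],[0,0,0],[0,0,0],[0,0,0],[0,0,0],[0,0,0],[0,0,0],[0,0,0]]' --xyz '[[0,0,-0.2],[0,0,-0.5],[0,0,-0.8],[0,0,-1.1],[0,0,-1.5],[0,0,-2.0],[0,0,-2.0],[0,0,-2.0]]' --gripper '[0.6,0.6,0.6,0.6,0.6,0.6,0.6,0.6]'

```text
time: 7.9
ee_pos: [0.6451, 0.1137, 0.144]
tcp_rot: [-179.9, -0.0, -75.7]
wrist_force: [-0.4, 0.5, -0.4]
opening: 0.0514
```

```bash
python3 look.py 4 .4868 .0179 .145;python3 bub.py 4 top wrist
```

```text
time 7.9
q [ 9.99260e+00  1.86875e+01  1.64011e+01  8.76326e+01  3.00000e-04
 -9.43028e+01]
ee_pos [0.6451 0.1137 0.144 ]
tcp_rot [-1.799193e+02 -5.800000e-03 -7.570460e+01]
wrist_force [-0.3849  0.4511 -0.4124]
opening 0.0514
tool units to target 1.342798343467913 4.4260992523426 -0.02433837034402503
top A green -35.5 36.5 bubble -19.5 -5.5 rel -13.0
top B green -35.5 35.5 bubble -6.5 7.5 rel 0.5
wrist A green -34.0 38.0 bubble -19.0 -3.5 rel -13.25
wrist B green -33.5 37.5 bubble -5.5 9.5 rel 0.0
```

step_arm --dr '[[0,0,0.13],[0,0,0.26],[0,0,0.39],[0,0,0.52],[0,0,0.65],[0,0,0.78],[0,0,0.91],[0,0,1.04]]' --xyz '[[0.2,0.65,0],[0.4,1.3,0],[0.6,2.0,0],[0.8,2.65,0],[1.0,3.3,0],[1.2,3.95,0],[1.34,4.42,0],[1.34,4.42,0]]' --gripper '[0.6,0.6,0.6,0.6,0.6,0.6,0.6,0.6]'

```text
time: 8.85
ee_pos: [0.4847, 0.0171, 0.143]
tcp_rot: [180.0, -0.1, -135.7]
wrist_force: [0.7, 0.7, 0.6]
opening: 0.0515
```

step_arm --dr '[[0,0,0.12],[0,0,0.24],[0,0,0.36],[0,0,0.5],[0,0,0.5],[0,0,0.5],[0,0,0.5],[0,0,0.5]]' --xyz '[[0,0,0],[0,0,0],[0,0,0],[0,0,0],[0,0,0],[0,0,0],[0,0,0],[0,0,0]]' --gripper '[0.6,0.6,0.6,0.6,0.6,0.6,0.6,0.6]'

```text
time: 9.65
ee_pos: [0.4866, 0.018, 0.1432]
tcp_rot: [180.0, -0.0, -163.8]
wrist_force: [0.8, 0.1, 1.1]
opening: 0.0511
```

```bash
python3 look.py 5 .4868 .0179 .063
```

```text
time 9.65
q [ 2.12170e+00 -4.50700e+00 -9.18680e+00  8.53315e+01 -9.00000e-04
 -1.40389e+01]
ee_pos [0.4866 0.018  0.1432]
tcp_rot [ 1.799981e+02 -1.110000e-02 -1.638394e+02]
wrist_force [0.8254 0.0639 1.1185]
opening 0.0511
tool units to target -0.0042935203173482045 -0.004437540078743711 2.0038465586718184
```

View pics/w5.png

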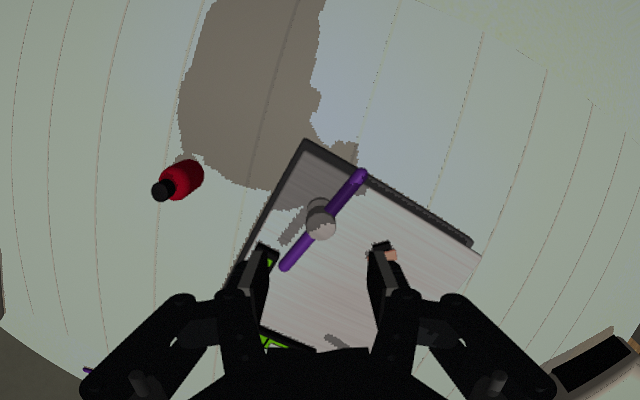

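step_arm --dr '[[0,0,0],[0,0,0],[0,0,0],[0,0,0],[0,0,0],[0,0,0],[0,0,0],[0,0,0]]' --xyz '[[0,0,0.4],[0,0,0.8],[0,0,1.2],[0,0,1.6],[0,0,1.8],[0,0,2.0],[0,0,2.0],[0,0,2.0]]' --gripper '[0.6,0.6,0.6,0.6,0.6,0.6,0.6,0.6]'

```text
time: 10.5
ee_pos: [0.4869, 0.018, 0.0638]
tcp_rot: [-180.0, 0.0, -163.9]
wrist_force: [0.8, -0.6, 0.5]
opening: 0.0513
```

step_arm --dr '[[0,0,-0.12],[0,0,-0.24],[0,0,-0.36],[0,0,-0.48],[0,0,-0.6],[0,0,-0.72],[0,0,-0.84],[0,0,-0.96]]' --xyz '[[0,0,0],[0,0,0],[0,0,0],[0,0,0],[0,0,0],[0,0,0],[0,0,0],[0,0,0]]' --gripper '[0.6,0.6,0.6,0.6,0.6,0.6,0.6,0.6]'

```text
time: 11.3
ee_pos: [0.4875, 0.0186, 0.0644]
tcp_rot: [-179.9, 0.1, -108.6]
wrist_force: [2.1, 4.8, -0.6]
opening: 0.0513
```

step_arm --dr '[[0,0,-0.12],[0,0,-0.24],[0,0,-0.36],[0,0,-0.48],[0,0,-0.6],[0,0,-0.72],[0,0,-0.84],[0,0,-0.96]]' --xyz '[[0,0,0],[0,0,0],[0,0,0],[0,0,0],[0,0,0],[0,0,0],[0,0,0],[0,0,0]]' --gripper '[0.6,0.6,0.6,0.6,0.6,0.6,0.6,0.6]'

```text
time: 12.1
ee_pos: [0.4872, 0.0184, 0.0642]
tcp_rot: [-179.9, -0.0, -53.6]
wrist_force: [1.2, 3.0, 0.1]
opening: 0.0514
```

```bash
python3 look.py 6 .4868 .0179 .063;python3 bub.py 6 top wrist scene
```

```text
time 12.1
q [ 2.139800e+00 -3.553900e+00 -1.703070e+01  7.643840e+01  4.720000e-02
 -1.242237e+02]
ee_pos [0.4872 0.0184 0.0642]
tcp_rot [-1.799033e+02 -8.700000e-03 -5.363640e+01]
wrist_force [1.1808 2.9983 0.0919]
opening 0.0514
tool units to target 0.005284563557541161 0.015502554499120812 0.029792856853547503
top A green -36.5 36.5 bubble -10.5 5.0 rel -2.75
top B green -36.0 36.5 bubble -7.0 8.0 rel 0.25
wrist A green -35.0 36.5 bubble -9.5 6.0 rel -2.5
wrist B green -35.0 36.5 bubble -6.0 10.0 rel 1.25
scene A green -37.0 38.0 bubble -11.5 5.5 rel -3.5
scene B green -34.5 41.0 bubble -35.5 11.0 rel -15.5
```

View pics/w6.png

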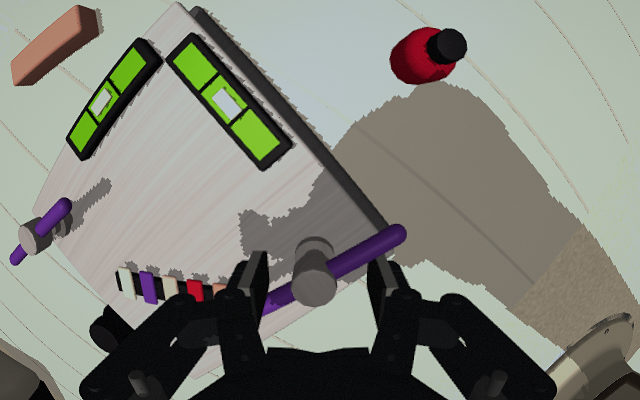

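step_arm --dr '[[0,0,-0.1],[0,0,-0.2],[0,0,-0.3],[0,0,-0.4],[0,0,-0.42],[0,0,-0.42],[0,0,-0.42],[0,0,-0.42]]' --xyz '[[0,0,0],[0,0,0],[0,0,0],[0,0,0],[0,0,0],[0,0,0],[0,0,0],[0,0,0]]' --gripper '[0.6,0.6,0.6,0.6,0.6,0.6,0.6,0.6]'

```text
time: 13.1
ee_pos: [0.4866, 0.018, 0.0634]
tcp_rot: [180.0, -0.0, -30.0]
wrist_force: [0.7, 1.2, 0.1]
opening: 0.0515
```

```bash
python3 bub.py 7 top wrist
```

```text
top A green -36.5 36.5 bubble -7.5 7.5 rel 0.0
top B green -36.0 36.5 bubble -7.0 8.0 rel 0.25
wrist A green -35.0 36.5 bubble -7.0 8.5 rel 0.0
wrist B green -18.0 37.0 bubble -6.0 10.0 rel -7.5
```

Both centred; back off and lift.

step_arm --dr '[[0,0,0.1],[0,0,0.2],[0,0,0.2],[0,0,0.2],[0,0,0.2],[0,0,0.2],[0,0,0.2],[0,0,0.2]]' --xyz '[[0,0,0],[0,0,0],[0,0,0],[0,0,-0.3],[0,0,-0.7],[0,0,-1.2],[0,0,-1.8],[0,0,-2.4]]' --gripper '[0.6,0.6,0.6,0.6,0.6,0.6,0.6,0.6]'

```text
time: 14.0
ee_pos: [0.4865, 0.018, 0.1611]
tcp_rot: [-180.0, -0.0, -41.2]
wrist_force: [0.1, 0.2, 0.0]
opening: 0.0516
```

step_arm --dr '[[0,0,0],[0,0,0],[0,0,0],[0,0,0],[0,0,0],[0,0,0],[0,0,0],[0,0,0]]' --xyz '[[0,0,-0.6],[0,0,-1.2],[0,0,-1.8],[0,0,-2.0],[0,0,-2.0],[0,0,-2.0],[0,0,-2.0],[0,0,-2.0]]' --gripper '[0.6,0.6,0.6,0.6,0.6,0.6,0.6,0.6]'

```text
time: 14.8
ee_pos: [0.4863, 0.018, 0.2383]
tcp_rot: [179.9, 0.1, -41.3]
wrist_force: [0.5, -0.2, -0.8]
opening: 0.0511
```

```bash
python3 bub.py 8 top wrist scene
```

```text
top A green -36.5 36.5 bubble -8.0 7.5 rel -0.25
top B green -36.0 36.5 bubble -7.0 8.0 rel 0.25
wrist A green -35.0 37.5 bubble -7.0 9.0 rel -0.25
wrist B green -35.0 38.0 bubble -5.5 10.0 rel 0.75
scene A green -37.0 38.0 bubble -9.0 7.5 rel -1.25
scene B green -34.5 41.0 bubble -35.5 10.5 rel -15.75
```

View pics/wrist8.png

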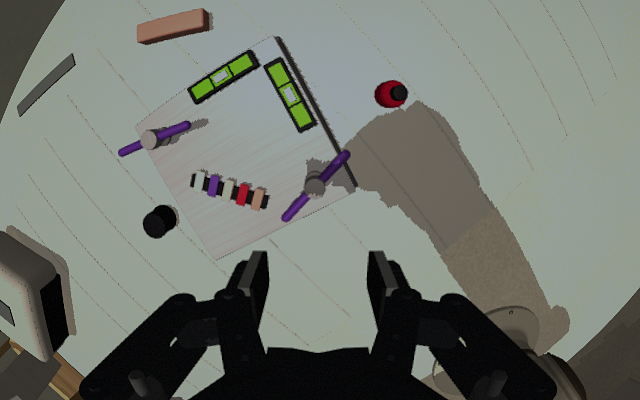

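The wrist picture shows vial B at about (223,77) and vial A at about (290,95), each with its bubble between the lines. The gripper is clear of everything, so I'm handing in the job.

```bash
python3 -c "
from workcell import bot
print(bot.job_done())"
```

```text
the job is handed in; nothing more can be done
None
```

I turned both foot screws counter-clockwise by about 2.1 rad each, and both bubbles now sit near the centres of their vials. I did this with the half-open fingers straddling each cross-bar, then backed off and lifted clear. The job was handed in shortly after 14.8 s; no verdict was reported.

**Last checks:**

| Vial | Top camera | Wrist camera | Limit |
|---|---|---|---|
| A | −0.25 mm | −0.25 mm | 3.2 mm |
| B | +0.25 mm | +0.75 mm | 3.2 mm |

- **Scene camera:** this measurement disagreed. It gave −1.25 mm for vial A. For vial B it gave −15.75 mm, which I put down to pale platform at the vial's end being counted as bubble (detected span −35.5 to +10.5 mm). I discounted that value without viewing the final scene picture; the wrist picture shows bubble B between its lines.
- **Forces and loose items:** the wrist force in the readings after each move stayed around 5 N or less. The fingers never went near the pot, bottle or buffer block. I did not measure those items' final positions.

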